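# Set and index the counter display stand

### The arm

A 6-joint arm with a two-finger parallel gripper is mounted at the origin on the work surface. World frame = base frame: x ahead of the robot, y to its left, z up, the work surface at z = 0. Lengths are in m, angles in rad, forces in N, time in s.
With the tool pointing down it reaches from about 0.225 to 0.725 m from the base axis. Payload 3.1 kg.
Tool frame: the origin (TCP) lies midway between the tips of the shut fingers; the grasp point (between the pads) lies 19 mm behind it; z points along the fingers, y is the direction in which the jaws open and shut (so a half turn about z gives the same grasp; the last joint's range is limited). The gripper opens to 85 mm and grips with 20 to 120 N. Pads are 22 mm wide; open, the fingers measure 114 mm over their backs; the gripper's body (76 mm by 85 mm) begins 54 mm behind the grasp point. The pads swing forward as they close: fully open they stand 13 mm farther back than shut.
Start: joints at [1.174, 0.048, 0.099, 1.622, 0, 1.443], TCP at [0.139, 0.506, 0.231] pointing down, gripper open.
Joint ranges: [-2.91, 2.91], [-0.99, 1.94], [-1.21, 1.42], [-2.12, 2.29], [-1.49, 1.47], [-3.14, 3.14]. Speed limits (rad/s): [2.79, 2.79, 3.14, 3.14, 3.14, 3.14].

### API

Orientations are given as a rotation vector (axis times angle).
In Python, from workcell import r gives the robot as it stands. The module is installed in compiled form; this text tells all that it offers.
- The arm moves only by the shell command python3 -m handwheel 'ROWS' [FORCE]. ROWS is JSON, a list of rows, each an object with "dp": the shift along the tool's x, y, z in mm, a list of three; "delta_rot": the turn, a rotation vector about the tool's x, y, z in degrees, a list of three; "hand": the opening, from -1 (shut) to 1 (fully open). In form: [{"dp": [tx, ty, tz], "delta_rot": [wx, wy, wz], "hand": hand}, ...]. A call has 1 to 20 rows; each row shifts and turns the commanded pose from where the row before left it, along the tool's axes as they then stand; what a row does not reach is not made up. A row lasts 1/8 s, in which the tool goes at most 62.5 mm and 10.7 degrees, less where a joint would pass 70% of its speed; a pose out of reach is approached as far as the arm can. A call with a gripper value outside its range is refused whole. The fingers move at their own pace and stop on an object; FORCE is the grip in N (left out, the last holds). Time passes only in rows, so rows that do not move let the fingers close. It gives the time, the measured TCP pose, the force and the opening at its end, in the units of the state.
- r.get_state(): the state, without advancing time (a new reading comes with each control period).
- r.get_image(name): name is "scene" or "top" or "wrist"; returns a dict with "img" (480x640x3 uint8, red, green, blue), "fx", "fy", "cx", "cy" (pixels), "T" (4x4, takes a point from camera to world coordinates); the wrist camera has in their place "hand_eye" (4x4, takes a point from camera to tool coordinates, whose origin is the TCP and whose axes are the flange's). Camera axes: x right, y up, looking along -z (the intrinsics and any distortion apply to the point x, -y, -z); pixel columns grow to the right and rows downward; lengths in m; the calibration is good to about 2 mm. A picture is of the moment at which its call begins: read the wrist's pose just before it. There is no depth.
- r.hand_in(): hands the job in, once; it reports no verdict.
Trained networks look in a picture, given as the dict that the camera call returned (one of the last four; its "shot" number tells which), for a name from the list of things; names that differ only in an ending like _2 or _b are one class to them, and where a whole thing is asked for, a point or a joint stands for the part that bears it (a point fixed in the world has none). Each returns a list of dicts, best first, with "confidence" (0 to 1); they miss things now and then, are a little off and sometimes report something else, mostly with a low value. They report only what shows in the picture. A call takes as long as a camera call. They do not tell look-alikes from the thing itself.
- r.search_frame(picture, target): "position" ([row, column] in pixels, amid what is visible of it).
- r.silhouettes(picture, target): "pixels" (480x640 bool, what is visible of it) and "position" ([row, column] in pixels, amid what is visible of it).
- r.spot_point(picture, target): "position" ([row, column] in pixels: a listed point, or the origin of a listed thing).
The state is a dict: "clock": time; "joints": joint angles; "joint_velocities": joint speeds; "tau": joint torques, N m; "tool_pos": TCP position; "tool_rot": TCP orientation; "contact_force": force on the tool from outside, world axes, zero at the start; "ft_torque": the same for the moment, N m; "opening": finger opening in m.
Only numpy, scipy, OpenCV 4.12 (cv2) and the standard library are available. Lean on these libraries where they do the work, as an engineer would, in place of code of your own. Each camera call takes 0.05 s, during which the arm holds its last target. There are 200 camera calls.

### The job

Get the counter display stand ready for its wooden dish: with the index pin still home, spin the knurled collar up the threaded post until its top face is level with the top edge of the gauge pointer. Then draw the spring index pin by its knob, swing the turntable clockwise (seen from above) to the next hole of the index plate, and let the pin drop fully home there. Leave the pointer where it is, do not disturb the other things on the counter, and let go of everything at the end.

Things in the scene. Friction and masses are not known exactly. Their poses are not given: they have to be found in the camera images.
- stand: Aluminium index plate fixed to the counter, a disc 220 mm across, 18 mm thick, with eight dark holes 45 degrees apart on a circle of 88 mm radius. Origin: centre of its underside, on the vertical axis shared by turntable, threaded post and collar; z up. A steel gauge post (22 by 10 mm, top 128 mm above the counter) stands on it 100 mm from the axis.
- collar_top (a point): Centre of the top face of the knurled steel collar on the threaded post; 39 to 41 mm across, 18 mm high, all below this point. Right-hand thread, 24 mm rise per full turn, counter-clockwise seen from above raises it. Stays where left; takes 0.07 N m to turn. Top face starts 70 mm above the counter; thread ends at 92 mm.
- collar (a joint): Angle turned by the collar relative to the turntable, rad, 0 at the start, positive counter-clockwise seen from above = upwards, 3.82 mm per rad.
- pointer_tip (a point): Inner end, at the top edge, of the black pointer blade (8 mm wide, 3 mm thick) on a clamped slider of the gauge post; it points at the threaded post, tip 45 mm from the axis. Its height (79 to 87 mm above the counter) is the height for the collar's top face. The slider gives way at about 12 N: do not push it.
- pin_knob (a point): Middle of the round black knob of the spring index pin: 24 mm across, 26 mm high (13 mm up and down from here, straight sides over 9 mm each way); 55 mm above the counter when home, 88 mm from the axis. Under it a steel sleeve 18 mm across, top at 40 mm above the counter. Pull straight up to draw; swing it about the axis to carry the turntable.
- pin (a joint): How far the index pin is drawn upwards, m: 0 fully home in a hole, clear of the plate from about 0.010 on, end stop at 0.016. The spring pushes it down with 4.5 N when home, 7 N at the stop. Let go between holes it rides on the plate and drops into a hole that it meets.
- turntable (a joint): Angle of the turntable, rad, 0 with the pin in its first hole, positive clockwise seen from above, holes every 0.785 rad, the next one at +0.785. The pin fits a hole with 0.8 mm of play each side. Turns with light friction (about 0.06 N m).
- next_hole (a point): Mouth of the next hole clockwise, in the index plate's top face (18 mm above the counter), 88 mm from the axis.
- spare_collar: Bystander: loose spare steel collar, 39 mm across, 18 mm high, 18 mm bore. Origin centre of underside.
- dish: Bystander: loose wooden dish (flat ring) 84 mm across, 10 mm high, that will go on the stand later. Origin centre of underside.
- till_roll: Bystander: loose upright till roll of paper, 56 mm across, 57 mm high. Origin centre of underside.
- mug: Bystander: loose mug, 82 mm across, 95 mm high. Origin centre of underside.
- trophy: Bystander: loose small ball trophy on a wooden block, 60 by 60 mm, 117 mm high. Origin centre of underside.
- stapler: Bystander: loose stapler 130 mm long, about 55 mm high. Origin centre of underside.
- mints: Bystander: loose clear jar with a steel cap, 60 mm across, 90 mm high. Origin centre of underside.
- post_tip (a point): Tip of the steel threaded post, 16 to 18 mm thick, on the stand's axis, 100 mm above the counter. It stands on the round wooden turntable (144 mm across, top 28 mm above the counter), as does a low card holder (top 48 mm above the counter, 60 mm from the axis, opposite the pin).
There are look-alikes about, which are no part of the job. There is more than one size of the stand; the one meant has the size given above.

How it is judged:
By the outcome, as a careful person would: the job done as asked, in the order asked, and still so for the second after the job is handed in, with the robot touching nothing.
It also fails if it takes over 67 s, if anything falls off the work surface, if the arm or the gripper's body presses on something with over 40 N, if the wrist force passes 120 N, or if a joint passes its speed limit or range.

## Working session

There is one attempt and no reset: what is moved stays moved. The work goes in short steps, Python scripts to look and compute and a shell command to move; the robot and the scene stay as the last step left them, time stands still between calls to the robot, and variables do not carry over. Pictures are saved under pics/ and viewed, on a budget of 10 in all, crops included, one or two more only if the job needs it, and the job is handed in when it is done.

```bash
mkdir -p pics
cat > h.py <<'E'
import numpy as np, cv2
from scipy.spatial.transform import Rotation as R
from workcell import r
def save(p,n): cv2.imwrite('pics/'+n,p['img'][:,:,::-1])
def TT(p,st=None):
    if 'T' in p: return np.array(p['T'])
    M=np.eye(4); M[:3,:3]=R.from_rotvec(st['tool_rot']).as_matrix(); M[:3,3]=st['tool_pos']
    return M@np.array(p['hand_eye'])
def proj(p,X,st=None):
    c=(np.linalg.inv(TT(p,st))@np.r_[X,1])[:3]
    return np.array([p['cy']-p['fy']*c[1]/-c[2], p['cx']+p['fx']*c[0]/-c[2]])
def ray(p,rc,st=None):
    T=TT(p,st); d=np.array([(rc[1]-p['cx'])/p['fx'],-(rc[0]-p['cy'])/p['fy'],-1])
    return T[:3,3],T[:3,:3]@d
def atz(p,rc,z,st=None):
    o,d=ray(p,rc,st); return o+d*(z-o[2])/d[2]
E
python3 - <<'E'
from h import *
np.set_printoptions(precision=4,suppress=True)
st=r.get_state(); print(st)
zs={'stand':0,'collar_top':.07,'pointer_tip':.083,'pin_knob':.055,'next_hole':.018,'post_tip':.1}
for n in ['scene','top','wrist']:
    s=r.get_state(); p=r.get_image(n); save(p,n+'0.png')
    print(n,p.keys(),[p[k] for k in('fx','fy','cx','cy')], {k:p[k] for k in p if k not in('img','fx','fy','cx','cy')})
    for t in zs:
        for d in r.spot_point(p,t)[:4]:
            print(t,np.round(d['position'],1),round(d['confidence'],2),atz(p,d['position'],zs[t],s))
E
```

```text
{'clock': 0.0, 'joints': array([1.1742, 0.0487, 0.0976, 1.622 , 0.    , 1.443 ]), 'joint_velocities': array([-0.0004, -0.0002,  0.0003,  0.0007, -0.0005, -0.0001]), 'tau': array([ -0.0009, -33.8782,  32.0015,   0.0202,  -0.0001,  -0.    ]), 'tool_pos': array([0.1392, 0.5056, 0.2301]), 'tool_rot': array([-0.4209, -3.1126,  0.0036]), 'contact_force': array([-0.3403, -0.2636, -0.3947]), 'ft_torque': array([-0.1007, -0.0036, -0.005 ]), 'opening': 0.08578598543512364}
scene dict_keys(['img', 'fx', 'fy', 'cx', 'cy', 'T', 'shot']) [498.60986300923474, 498.60986300923474, 316.8694870493081, 240.97702900342728] {'T': array([[-0.6087, -0.5094,  0.6083,  1.3899],
       [ 0.7934, -0.3906,  0.4668,  0.6421],
       [-0.0002,  0.7668,  0.6419,  0.9898],
       [ 0.    ,  0.    ,  0.    ,  1.    ]]), 'shot': 1}
stand [209.8 321.2] 0.9 [ 0.3142 -0.1651  0.    ]
stand [252.4 410.4] 0.75 [0.323  0.1782 0.    ]
stand [288.7 313.1] 0.61 [0.6219 0.0395 0.    ]
stand [275.8 323.3] 0.59 [ 0.5635  0.031  -0.    ]
collar_top [183.2 319.9] 0.65 [ 0.2738 -0.2016  0.07  ]
collar_top [291.7 310.8] 0.63 [0.6883 
[... 1908 characters left out ...]
300.6] 0.55 [0.655  0.0613 0.018 ]
post_tip [324.6 388.2] 0.85 [ 0.3028 -0.1854  0.1   ]
post_tip [231.8 310.9] 0.7 [0.5685 0.0272 0.1   ]
post_tip [315.3 262.3] 0.65 [0.3339 0.1676 0.1   ]
wrist dict_keys(['img', 'fx', 'fy', 'cx', 'cy', 'hand_eye', 'shot']) [362.61208199842775, 362.61208199842775, 323.93468703425276, 237.1151367016249] {'hand_eye': array([[-0.0004,  0.9645,  0.2639,  0.0657],
       [ 1.    ,  0.0002,  0.0009, -0.0004],
       [ 0.0009,  0.2639, -0.9645, -0.1436],
       [ 0.    ,  0.    ,  0.    ,  1.    ]]), 'shot': 3}
collar_top [452.8  82.9] 0.61 [0.3143 0.1966 0.07  ]
next_hole [450.7 140.2] 0.67 [0.3705 0.2096 0.018 ]
post_tip [470.1  71.7] 0.82 [0.3068 0.2096 0.1   ]
```

Run:
```python
import cv2,numpy as np
a=cv2.imread('pics/scene0.png'); b=cv2.imread('pics/top0.png')
c=cv2.resize(b[170:370,190:450],None,fx=3,fy=3,interpolation=cv2.INTER_CUBIC); cv2.imwrite('pics/topc.png',c)
c=cv2.resize(a[140:350,230:480],None,fx=2.8,fy=2.8,interpolation=cv2.INTER_CUBIC); cv2.imwrite('pics/scenec.png',c)
```

```text
(no output)
```

View pics/topc.png

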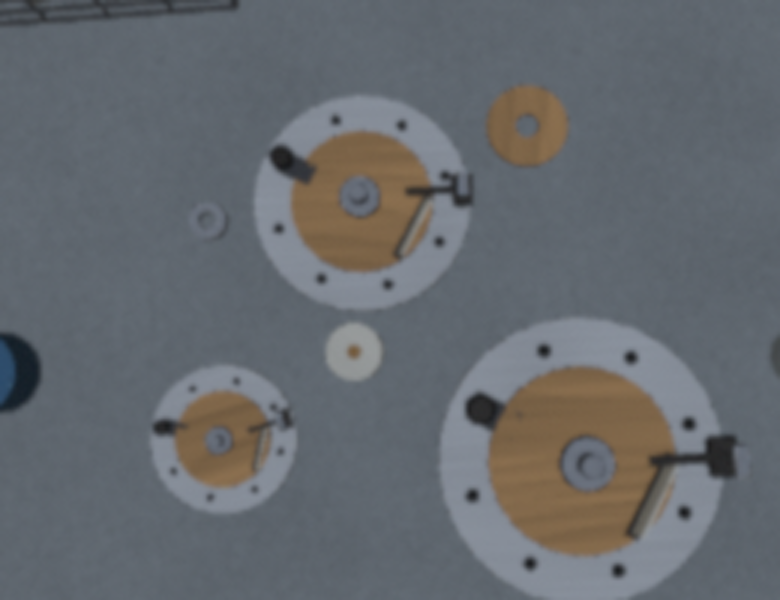

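View pics/scenec.png

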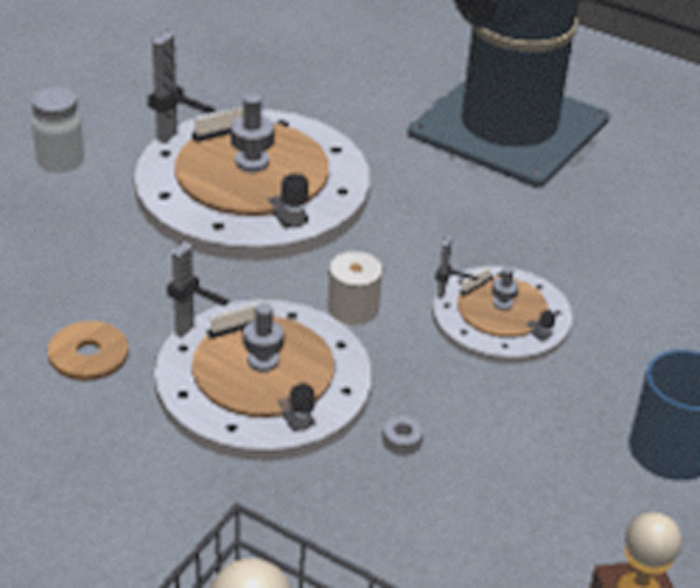

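Three stands show in the crop. The discs measure about 217 px (A, centre at crop 363,203, full image 237,311), 147 px (B, crop 223,440) and 283 px (C, crop 580,460). At 331 px/m and 3x enlargement, 220 mm should be about 218 px, so A is the stand meant. B and C are look-alikes. The pin on A is upper left, the gauge post is to the right (-y), and the next clockwise hole is at crop (336,120). I'm moving the wrist above A.

```bash
python3 -m handwheel '[{"dp":[-33.5,-21.5,0],"delta_rot":[0,0,0],"hand":0.3},{"dp":[-33.5,-21.5,0],"delta_rot":[0,0,0],"hand":0.3},{"dp":[-33.5,-21.5,0],"delta_rot":[0,0,0],"hand":0.3},{"dp":[-33.5,-21.5,0],"delta_rot":[0,0,0],"hand":0.3},{"dp":[-33.5,-21.5,0],"delta_rot":[0,0,0],"hand":0.3},{"dp":[-33.5,-21.5,0],"delta_rot":[0,0,0],"hand":0.3},{"dp":[-33.5,-21.5,0],"delta_rot":[0,0,0],"hand":0.3},{"dp":[-33.5,-21.5,0],"delta_rot":[0,0,0],"hand":0.3},{"dp":[-33.5,-21.5,0],"delta_rot":[0,0,0],"hand":0.3},{"dp":[-33.5,-21.5,0],"delta_rot":[0,0,0],"hand":0.3},{"dp":[-33.5,-21.5,0],"delta_rot":[0,0,0],"hand":0.3},{"dp":[-33.5,-21.5,0],"delta_rot":[0,0,0],"hand":0.3},{"dp":[-33.5,-21.5,0],"delta_rot":[0,0,0],"hand":0.3},{"dp":[-33.5,-21.5,0],"delta_rot":[0,0,0],"hand":0.3},{"dp":[-33.5,-21.5,0],"delta_rot":[0,0,0],"hand":0.3},{"dp":[-33.5,-21.5,0],"delta_rot":[0,0,0],"hand":0.3},{"dp":[0,0,0],"delta_rot":[0,0,0],"hand":0.3},{"dp":[0,0,0],"delta_rot":[0,0,0],"hand":0.3}]'
cat > look.py <<'E'
from h import *
import sys
np.set_printoptions(precision=4,suppress=True)
def look(name):
    st=r.get_state(); p=r.get_image('wrist'); save(p,name)
    print(st['clock'],st['tool_pos'],st['tool_rot'],st['joints'])
    zs={'stand':0,'collar_top':.07,'pointer_tip':.083,'pin_knob':.055,'next_hole':.018,'post_tip':.1}
    for t in zs:
        for d in r.spot_point(p,t)[:2]:
            print(t,np.round(d['position'],1),round(d['confidence'],2),atz(p,d['position'],zs[t],st))
    np.savez(name[:-4],tp=st['tool_pos'],tr=st['tool_rot'])
if __name__=='__main__': look(sys.argv[1])
E
python3 look.py w1.png
```

```text
clock: 3.3
tool_pos: [0.5644, 0.0323, 0.2312]
tool_rot: [-0.421, -3.112, -0.001]
contact_force: [0.3, 0.2, 0.6]
opening: 0.0556
3.3 [0.5644 0.0323 0.2312] [-0.4212 -3.1122 -0.0005] [-0.0616  0.1555  0.2148  1.6311  0.0004  0.2074]
stand [207.2 321.5] 0.57 [0.5676 0.0281 0.    ]
collar_top [148.7 473.1] 0.75 [0.5414 0.1644 0.07  ]
collar_top [217.7 326.7] 0.69 [0.5651 0.0339 0.07  ]
pointer_tip [237.9 266.7] 0.81 [ 0.5657 -0.0182  0.083 ]
pin_knob [233.6 421. ] 0.58 [0.6055 0.1121 0.055 ]
pin_knob [237.3 270.6] 0.22 [ 0.5723 -0.0211  0.055 ]
next_hole [99.5 86.5] 0.87 [ 0.4093 -0.1533  0.018 ]
next_hole [275.8 371.4] 0.74 [0.6487 0.0601 0.018 ]
post_tip [226.2 324.4] 0.71 [0.5649 0.0319 0.1   ]
```

View pics/w1.png

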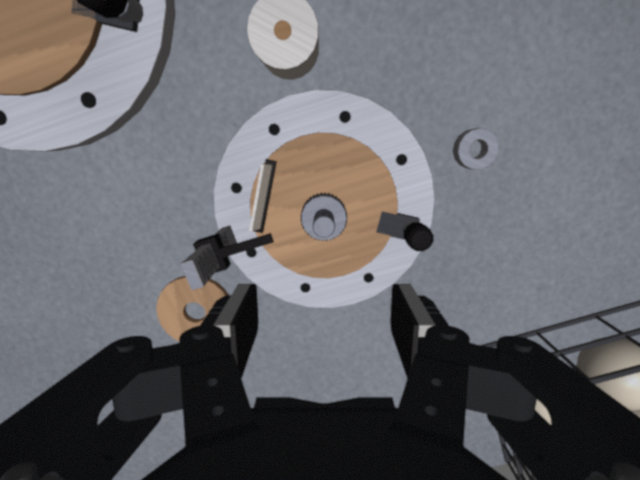

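The picture shows stand A centred at (324,205), with the pin knob at (421,234), the pointer tip at (270,238) and the next clockwise hole at (368,278). Next I'll take a tilted view to get the pointer height.

```bash
python3 -m handwheel '[{"dp":[20.3,-7,25.3],"delta_rot":[0,0,0],"hand":0.3},{"dp":[20.3,-7,25.3],"delta_rot":[0,0,0],"hand":0.3},{"dp":[20.3,-7,25.3],"delta_rot":[0,0,0],"hand":0.3},{"dp":[0,0,0],"delta_rot":[0,-9,0],"hand":0.3},{"dp":[0,0,0],"delta_rot":[0,-9,0],"hand":0.3},{"dp":[0,0,0],"delta_rot":[0,-9,0],"hand":0.3},{"dp":[0,0,0],"delta_rot":[0,-9,0],"hand":0.3},{"dp":[0,0,0],"delta_rot":[0,-9,0],"hand":0.3},{"dp":[0,0,0],"delta_rot":[0,0,0],"hand":0.3},{"dp":[0,0,0],"delta_rot":[0,0,0],"hand":0.3}]'
python3 look.py w2.png
```

```text
clock: 4.9
tool_pos: [0.5018, 0.0283, 0.1583]
tool_rot: [0.316, 2.336, -0.13]
contact_force: [0.1, -0.1, 0.8]
opening: 0.0555
4.9 [0.5018 0.0283 0.1583] [ 0.3162  2.3356 -0.1296] [ 0.0706 -0.8479 -0.9286  0.7307 -0.2373  0.2447]
stand [136.4 346.6] 0.89 [ 0.5693  0.028  -0.    ]
collar_top [206.5 354.8] 0.83 [0.5666 0.0322 0.07  ]
pointer_tip [231.2 287.4] 0.58 [ 0.5653 -0.0164  0.083 ]
pin_knob [200.  463.7] 0.88 [0.6016 0.1086 0.055 ]
next_hole [205.  394.6] 0.9 [0.6496 0.0561 0.018 ]
post_tip [241.8 354. ] 0.77 [0.5625 0.0312 0.1   ]
```

View pics/w2.png

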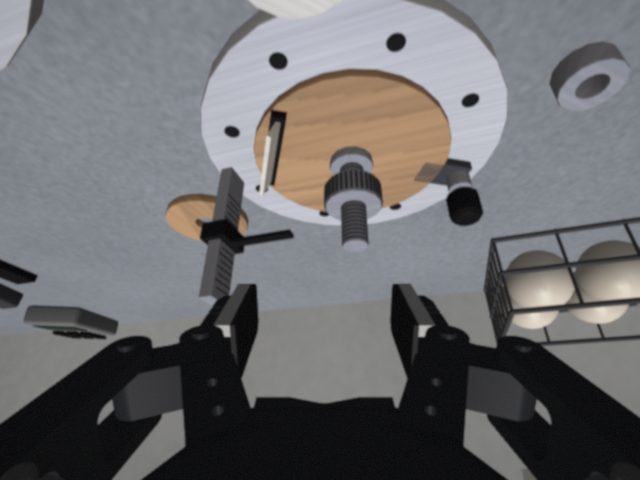

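```bash
cat > fit.py <<'E'
from h import *
from scipy.optimize import least_squares
np.set_printoptions(precision=4,suppress=True)
K={'fx':362.61208199842775,'fy':362.61208199842775,'cx':323.93468703425276,'cy':237.1151367016249}
HE=np.array([[-.0004,.9645,.2639,.0657],[1,.0002,.0009,-.0004],[.0009,.2639,-.9645,-.1436],[0,0,0,1]])
def view(n):
    z=np.load(n+'.npz'); return dict(K,hand_eye=HE),{'tool_pos':z['tp'],'tool_rot':z['tr']}
E
python3 - <<'E'
from fit import *
seeds={'w1':[(345,117),(274,129),(236,188),(251,252),(305,287),(368,278),(401,160)],'w2':[(396,42),(278,61),(232,131),(470,100)]}
for n in seeds:
    p,s=view(n); g=cv2.cvtColor(cv2.imread('pics/%s.png'%n),cv2.COLOR_BGR2GRAY).astype(float)
    P=[]
    for x,y in seeds[n]:
        w=g[y-9:y+10,x-9:x+10]; m=np.clip(110-w,0,None)*(np.hypot(*np.mgrid[-9:10,-9:10])<9)
        yy,xx=np.mgrid[-9:10,-9:10]; rc=(y+(m*yy).sum()/m.sum(),x+(m*xx).sum()/m.sum())
        P.append(atz(p,rc,.018,s)[:2])
    P=np.array(P)
    def f(q):
        a=np.arctan2(P[:,1]-q[1],P[:,0]-q[0]); k=np.round((a-q[2])/(np.pi/4))*np.pi/4+q[2]
        return (P-q[:2]-.088*np.c_[np.cos(k),np.sin(k)]).ravel()
    b=min((least_squares(f,[.565,.032,a0],loss='soft_l1',f_scale=.002) for a0 in (0,.2,.4,.6)),key=lambda q:q.cost)
    print(n,b.x,np.degrees(b.x[2]),np.round(f(b.x)*1e3,1).reshape(-1,2).tolist())
a=cv2.imread('pics/w2.png')[140:265,210:405]; cv2.imwrite('pics/w2c.png',cv2.resize(a,None,fx=4,fy=4,interpolation=cv2.INTER_CUBIC))
E
```

```text
w1 [0.5645 0.031  0.2877] 16.48507367094219 [[-0.1, -0.0], [0.1, -0.3], [0.4, -0.4], [-2.5, -0.1], [0.7, 0.2], [0.5, 0.4], [0.0, 0.3]]
w2 [0.5655 0.0312 0.2902] 16.628759319615025 [[-0.2, 0.5], [-0.3, -0.3], [0.2, -0.9], [0.3, 0.8]]
```

View pics/w2c.png

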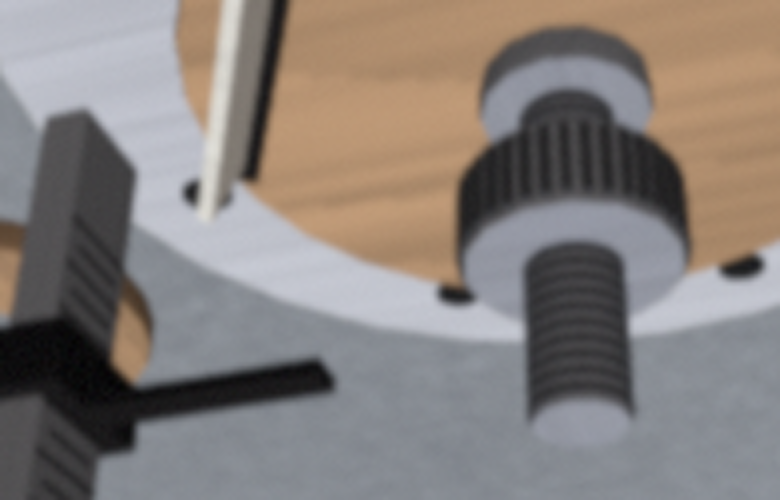

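```bash
cat > ptr.py <<'E'
from fit import *
AX=np.array([.565,.0311])
def fitview(n,ax,box,th=45,r1=.068,rs=(.045,),zr=np.arange(.076,.0905,.0005)):
    p,s=view(n); g=cv2.cvtColor(cv2.imread('pics/%s.png'%n),cv2.COLOR_BGR2GRAY)
    S=8; y0,y1,x0,x1=box
    G=cv2.resize(g[y0:y1,x0:x1],None,fx=S,fy=S,interpolation=cv2.INTER_CUBIC).astype(float)
    M=G<th
    best=[]
    for z in zr:
      for phi in np.radians(np.arange(-100,-70,.5)):
        for dr in np.arange(-.003,.0031,.0005):
          u=np.array([np.cos(phi),np.sin(phi)]); v=np.array([-u[1],u[0]])
          C=[proj(p,np.r_[ax+u*rr+v*w,z-t],s) for rr in(.045+dr,r1) for w in(-.004,.004) for t in(0,.003)]
          C=(np.array(C)-[y0,x0]+.5)*S-.5
          h=cv2.convexHull(np.round(C[:,::-1]).astype(np.int32))
          I=np.zeros(M.shape,np.uint8); cv2.fillConvexPoly(I,h,1)
          # ignore beyond r1: columns left of outer end
          lim=int(C[4:,1].max()); A=I.copy(); B=M.copy(); A[:,:lim]=0; B=B.copy(); B[:,:lim]=0
          best.append(((A&B).sum()/max(1,(A|B).sum()),z,np.degrees(phi),dr))
    best.sort(reverse=True); return best[:6]
E
python3 - <<'E'
from ptr import *
p,s=view('w2'); T=TT(p,s); print('cam',T[:3,3])
# bias checks in w2: collar top near edge & post tip far edge
for ax in ([.5655,.0312],[.565,.0311]):
  ax=np.array(ax); d=ax-T[:2,3]; d/=np.linalg.norm(d)
  for nm,z,rr,sg in(('post far edge',.1,.0085,1),('collar near edge',.07,.02,-1)):
    print(nm,[np.round(proj(p,np.r_[ax+sg*rr*d,zz],s),1).tolist() for zz in(z-.002,z,z+.002)])
print('seen post far row ~251.7 col 355; collar near row ~189.5 col 354.5')
for th in(45,60):
  print(th,[np.round(b,4).tolist() for b in fitview('w2',np.array([.5655,.0312]),(222,245,255,300),th)])
g=cv2.cvtColor(cv2.imread('pics/w2.png'),cv2.COLOR_BGR2GRAY); print(g[224:242,272:300:2])
E
```

```text
cam [0.3589 0.0671 0.2129]
post far edge [[247.4, 355.0], [250.1, 355.2], [252.7, 355.3]]
collar near edge [[186.2, 352.0], [188.7, 352.1], [191.2, 352.3]]
post far edge [[247.1, 354.7], [249.7, 354.8], [252.4, 355.0]]
collar near edge [[185.8, 351.7], [188.3, 351.9], [190.8, 352.0]]
seen post far row ~251.7 col 355; collar near row ~189.5 col 354.5
45 [[0.735, 0.0835, -86.5, 0.0025], [0.7329, 0.083, -85.5, 0.003], [0.7327, 0.0835, -86.5, 0.003], [0.7316, 0.0835, -86.0, 0.0025], [0.7307, 0.083, -86.0, 0.003], [0.7306, 0.0825, -85.0, 0.003]]
60 [[0.8168, 0.0835, -86.0, 0.0025], [0.8126, 0.0835, -85.5, 0.0025], [0.8116, 0.083, -85.0, 0.003], [0.8109, 0.084, -86.5, 0.002], [0.8106, 0.085, -87.5, 0.0015], [0.8101, 0.0825, -84.0, 0.003]]
[[137 139 139 138 137 137 140 139 138 140 140 137 138 138]
 [136 136 138 138 137 139 141 140 140 139 140 140 140 140]
 [135 135 137 139 140 139 142 140 138 138 139 141 141 142]
 [135 134 137 139 141 140 140 138 137 137 140 142 143 141]
 [137 136 135 135 137 136 133 129 123 133 141 143 141 139]
 [138 135 132 129 125 121 113 103  93 115 141 142 138 138]
 [133 127 120 110 100  89  77  60  53  90 137 140 137 138]
 [112 102  87  75  59  46  38  25  22  56 124 139 139 140]
 [ 74  59  45  36  25  19  16  14  18  33 103 136 137 139]
 [ 34  26  17  14  16  18  17  15  22  20  77 129 138 138]
 [ 16  19  20  19  21  20  23  24  22  19  50 122 138 137]
 [ 18  18  23  25  23  27  26  26  26  21  40 116 140 138]
 [ 22  26  23  26  25  27  25  26  26  28  43 119 140 141]
 [ 28  24  23  25  26  26  30  32  38  47  67 121 137 140]
 [ 27  27  29  29  33  40  49  64  73  84  99 127 137 139]
 [ 30  37  45  52  66  76  87  98 106 114 124 134 136 138]
 [ 57  67  81  91 103 111 115 123 126 130 134 136 137 137]
 [ 95 104 114 120 130 133 132 134 133 133 138 138 136 138]]
```

```bash
python3 -m handwheel '[{"dp":[0,0,0],"delta_rot":[0,9,0],"hand":0.3},{"dp":[0,0,0],"delta_rot":[0,9,0],"hand":0.3},{"dp":[0,0,0],"delta_rot":[0,9,0],"hand":0.3},{"dp":[0,0,0],"delta_rot":[0,9,0],"hand":0.3},{"dp":[0,0,0],"delta_rot":[0,9,0],"hand":0.3},{"dp":[-30,9.8,0],"delta_rot":[0,0,0],"hand":0.3},{"dp":[-30,9.8,0],"delta_rot":[0,0,0],"hand":0.3},{"dp":[0,0,0],"delta_rot":[0,0,10],"hand":0.3},{"dp":[0,0,0],"delta_rot":[0,0,10],"hand":0.3},{"dp":[0,0,0],"delta_rot":[0,0,10],"hand":0.3},{"dp":[0,0,0],"delta_rot":[0,0,10],"hand":0.3},{"dp":[0,0,0],"delta_rot":[0,0,10],"hand":0.3},{"dp":[0,0,0],"delta_rot":[0,0,10],"hand":0.3},{"dp":[0,0,0],"delta_rot":[0,0,0],"hand":0.3},{"dp":[0,0,0],"delta_rot":[0,0,0],"hand":0.3}]'
cat > to.py <<'E'
from h import *
import sys
st=r.get_state(); M=R.from_rotvec(st['tool_rot']).as_matrix(); t=np.array(list(map(float,sys.argv[1:4])))
np.set_printoptions(precision=4,suppress=True)
print('clock',st['clock'],'pos',st['tool_pos'],'zaxis',M[:,2],'yaw x',np.degrees(np.arctan2(M[1,0],M[0,0])),'j',st['joints'],'F',st['contact_force'],'M',st['ft_torque'],'op',st['opening'])
print('dp mm',np.round(M.T@(t-st['tool_pos'])*1e3,1))
E
python3 to.py .565 .0311 .042
```

```text
clock: 7.12
tool_pos: [0.564, 0.0309, 0.1552]
tool_rot: [-1.918, -2.488, 0.0]
contact_force: [-0.2, -0.2, -0.5]
opening: 0.0557
clock 7.125 pos [0.564  0.0309 0.1552] zaxis [-0.0001  0.     -1.    ] yaw x 104.72986510608514 j [-0.064   0.1476  0.0553  1.4786 -0.      1.2497] F [-0.1925 -0.1999 -0.4804] M [0.0273 0.068  0.0025] op 0.05569406686286114
dp mm [ -0.    1.  113.2]
```

```bash
python3 -m handwheel '[{"dp":[0,1,30],"delta_rot":[0,0,0],"hand":0.3},{"dp":[0,0,25],"delta_rot":[0,0,0],"hand":0.3},{"dp":[0,0,20],"delta_rot":[0,0,0],"hand":0.3},{"dp":[0,0,20],"delta_rot":[0,0,0],"hand":0.3},{"dp":[0,0,18],"delta_rot":[0,0,0],"hand":0.3},{"dp":[0,0,0],"delta_rot":[0,0,0],"hand":-0.2},{"dp":[0,0,0],"delta_rot":[0,0,0],"hand":-0.2},{"dp":[0,0,0],"delta_rot":[0,0,0],"hand":-0.2},{"dp":[0,0,0],"delta_rot":[0,0,0],"hand":-0.2}]' 40; python3 to.py .565 .0311 .042
```

```text
clock: 8.25
tool_pos: [0.5639, 0.0317, 0.0408]
tool_rot: [-1.92, -2.484, 0.001]
contact_force: [4.4, 2.5, -17.3]
opening: 0.0379
clock 8.25 pos [0.5639 0.0317 0.0408] zaxis [-0.0019  0.0008 -1.    ] yaw x 104.62001007155997 j [-0.063   0.1961 -0.1201  1.2566  0.0007  1.2526] F [  4.406    2.5116 -17.3206] M [ 0.2749 -0.7919  0.04  ] op 0.03786251092846505
dp mm [-0.8  0.9 -1.2]
```

```bash
python3 -m handwheel '[{"dp":[0,0,1.2],"delta_rot":[0,0,-4],"hand":-0.2},{"dp":[0,0,-0.67],"delta_rot":[0,0,-10],"hand":-0.2},{"dp":[0,0,-0.67],"delta_rot":[0,0,-10],"hand":-0.2},{"dp":[0,0,-0.67],"delta_rot":[0,0,-10],"hand":-0.2},{"dp":[0,0,-0.67],"delta_rot":[0,0,-10],"hand":-0.2},{"dp":[0,0,-0.67],"delta_rot":[0,0,-10],"hand":-0.2}]' 40; python3 to.py .565 .0311 .042
```

```text
clock: 9.0
tool_pos: [0.5642, 0.0318, 0.0443]
tool_rot: [-0.574, -3.088, -0.001]
contact_force: [2.5, 2.7, -12.0]
opening: 0.0379
clock 9.0 pos [0.5642 0.0318 0.0443] zaxis [-0.0007  0.0009 -1.    ] yaw x 158.94813790161965 j [-0.0628  0.1932 -0.1161  1.2623  0.0009  0.3046] F [  2.4655   2.6727 -11.9731] M [ 0.3656 -0.5028 -0.0788] op 0.03792305320767131
dp mm [-1.  -0.4  2.3]
```

```bash
python3 -m handwheel '[{"dp":[0,0,-0.67],"delta_rot":[0,0,-10],"hand":-0.2},{"dp":[0,0,-0.67],"delta_rot":[0,0,-10],"hand":-0.2},{"dp":[0,0,-0.67],"delta_rot":[0,0,-10],"hand":-0.2},{"dp":[0,0,-0.67],"delta_rot":[0,0,-10],"hand":-0.2}]' 40; python3 -m handwheel '[{"dp":[0,0,-0.67],"delta_rot":[0,0,-10],"hand":-0.2},{"dp":[0,0,-0.67],"delta_rot":[0,0,-10],"hand":-0.2},{"dp":[0,0,-0.67],"delta_rot":[0,0,-10],"hand":-0.2},{"dp":[0,0,-0.67],"delta_rot":[0,0,-10],"hand":-0.2},{"dp":[0,0,-0.67],"delta_rot":[0,0,-10],"hand":-0.2},{"dp":[0,0,-0.67],"delta_rot":[0,0,-10],"hand":-0.2},{"dp":[0,0,-0.67],"delta_rot":[0,0,-10],"hand":-0.2},{"dp":[0,0,-0.67],"delta_rot":[0,0,-10],"hand":-0.2},{"dp":[0,0,-0.67],"delta_rot":[0,0,-10],"hand":-0.2},{"dp":[0,0,0],"delta_rot":[0,0,0],"hand":-0.2}]' 40;  python3 to.py .565 .0311 .042
```

```text
clock: 9.5
tool_pos: [0.5643, 0.032, 0.047]
tool_rot: [0.517, -3.098, -0.002]
contact_force: [3.1, 3.9, -12.9]
opening: 0.0377
clock: 10.75
tool_pos: [0.564, 0.0324, 0.053]
tool_rot: [-2.549, 1.834, 0.004]
contact_force: [1.2, 3.1, -12.1]
opening: 0.038
clock 10.75 pos [0.564  0.0324 0.053 ] zaxis [-0.0011  0.0023 -1.    ] yaw x -71.46245980419978 j [-0.0626  0.1874 -0.1049  1.2797  0.0022 -1.9569] F [  1.1535   3.0713 -12.1357] M [ 0.9089 -0.5536  0.1093] op 0.03795534431851473
dp mm [ 1.6 -0.6 11. ]
```

```bash
python3 -m handwheel '[{"dp":[0,0,0],"delta_rot":[0,0,0],"hand":0.3},{"dp":[0,0,0],"delta_rot":[0,0,0],"hand":0.3},{"dp":[0,0,0],"delta_rot":[0,0,0],"hand":0.3},{"dp":[0,0,-30],"delta_rot":[0,0,0],"hand":0.3},{"dp":[0,0,-40],"delta_rot":[0,0,0],"hand":0.3},{"dp":[0,0,-35],"delta_rot":[0,0,0],"hand":0.3},{"dp":[0,0,0],"delta_rot":[0,0,10.5],"hand":0.3},{"dp":[0,0,0],"delta_rot":[0,0,10.5],"hand":0.3},{"dp":[0,0,0],"delta_rot":[0,0,10.5],"hand":0.3},{"dp":[0,0,0],"delta_rot":[0,0,10.5],"hand":0.3},{"dp":[0,0,0],"delta_rot":[0,0,10.5],"hand":0.3},{"dp":[0,0,0],"delta_rot":[0,0,10.5],"hand":0.3},{"dp":[0,0,0],"delta_rot":[0,0,10.5],"hand":0.3},{"dp":[0,0,0],"delta_rot":[0,0,10.5],"hand":0.3},{"dp":[0,0,0],"delta_rot":[0,0,10.5],"hand":0.3},{"dp":[0,0,0],"delta_rot":[0,0,10.5],"hand":0.3},{"dp":[0,0,0],"delta_rot":[0,0,0],"hand":0.3}]' 40;  python3 to.py .5 .015 .158
```

```text
clock: 12.88
tool_pos: [0.5649, 0.031, 0.1591]
tool_rot: [-0.101, 3.139, -0.001]
contact_force: [0.2, 0.0, -0.3]
opening: 0.0553
clock 12.875 pos [0.5649 0.031  0.1591] zaxis [ 0.0013 -0.0005 -1.    ] yaw x -176.31812284482 j [-0.0635  0.1479  0.0633  1.4849 -0.0004 -0.1278] F [ 0.1682  0.0254 -0.3351] M [ 0.0034 -0.0176  0.048 ] op 0.055253563492204734
dp mm [ 65.8 -11.8   1.1]
```

```bash
python3 -m handwheel '[{"dp":[33,-6,0],"delta_rot":[0,0,0],"hand":0.3},{"dp":[33,-6,0],"delta_rot":[0,0,0],"hand":0.3},{"dp":[0,0,0],"delta_rot":[0,-9,0],"hand":0.3},{"dp":[0,0,0],"delta_rot":[0,-9,0],"hand":0.3},{"dp":[0,0,0],"delta_rot":[0,-9,0],"hand":0.3},{"dp":[0,0,0],"delta_rot":[0,-9,0],"hand":0.3},{"dp":[0,0,0],"delta_rot":[0,-9,0],"hand":0.3},{"dp":[0,0,0],"delta_rot":[0,0,0],"hand":0.3},{"dp":[0,0,0],"delta_rot":[0,0,0],"hand":0.3}]'
python3 look.py w3.png; python3 -c "
import cv2
a=cv2.imread('pics/w3.png')[150:275,220:415]; cv2.imwrite('pics/w3c.png',cv2.resize(a,None,fx=4,fy=4,interpolation=cv2.INTER_CUBIC))"
```

```text
clock: 14.0
tool_pos: [0.5009, 0.0147, 0.1617]
tool_rot: [-0.076, 2.352, 0.028]
contact_force: [1.3, -0.2, 1.4]
opening: 0.0556
14.0 [0.5009 0.0147 0.1617] [-0.0757  2.3519  0.0281] [-0.2397 -0.942  -0.9605  0.7865  0.2116 -0.2185]
stand [132.9 340.7] 0.72 [0.5643 0.0308 0.    ]
collar_top [222.  344.3] 0.94 [0.5867 0.0345 0.07  ]
pointer_tip [220.5 279.8] 0.71 [ 0.567  -0.0127  0.083 ]
pin_knob [221.1 431.6] 0.58 [0.6042 0.11   0.055 ]
next_hole [211.2 356.9] 0.73 [0.6488 0.0552 0.018 ]
post_tip [240.1 343.7] 0.9 [0.5612 0.0305 0.1   ]
```

View pics/w3c.png

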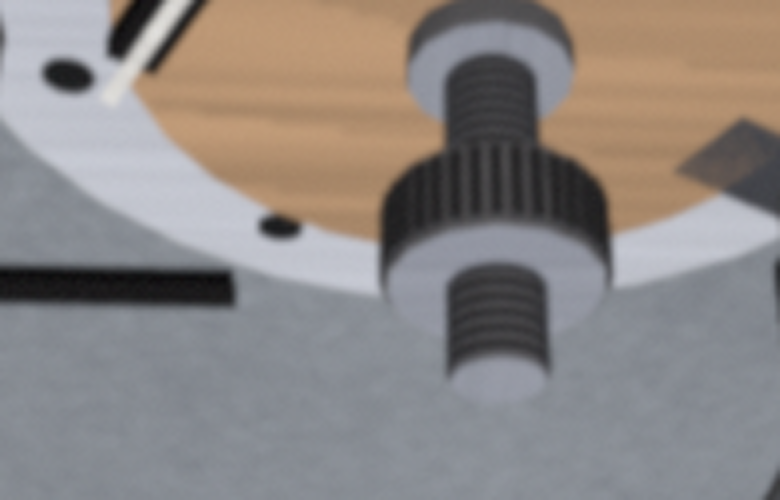

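```bash
cat > lev.py <<'E'
from fit import *
import sys
def edge(g,col,r0,r1,w=2):
    """subpixel row of steepest intensity change in column band"""
    a=g[r0:r1,col-w:col+w+1].astype(float).mean(1); a=cv2.GaussianBlur(a[:,None],(1,3),0)[:,0]; d=np.abs(np.gradient(a))
    k=d.argmax(); k=min(max(k,1),len(d)-2); den=d[k-1]-2*d[k]+d[k+1]
    return r0+k+(.5*(d[k-1]-d[k+1])/den if den else 0)
def blob(g,x,y,h=9,th=105):
    w=g[y-h:y+h+1,x-h:x+h+1].astype(float); yy,xx=np.mgrid[-h:h+1,-h:h+1]
    m=np.clip(th-w,0,None)*(np.hypot(yy,xx)<h); return np.array([y+(m*yy).sum()/m.sum(),x+(m*xx).sum()/m.sum()])
def biased(s,q):
    return {'tool_pos':s['tool_pos']+q[:3],'tool_rot':(R.from_rotvec(q[3:6])*R.from_rotvec(s['tool_rot'])).as_rotvec()}
E
python3 - <<'E'
from lev import *
g=cv2.cvtColor(cv2.imread('pics/w3.png'),cv2.COLOR_BGR2GRAY); p,s=view('w3')
AX=np.array([.565,.0311]); H=lambda k:np.r_[AX+.088*np.array([np.cos(np.radians(16.55+45*k)),np.sin(np.radians(16.55+45*k))]),.018]
for k in range(8): print(k,np.round(proj(p,H(k),s)))
u=lambda c,o:(c+.5)/4-.5+o
print('post',u(379,150),u(498,220), proj(p,np.r_[AX,.1],s))
c0=344
print('near rim',edge(g,c0,198,214),'post far',edge(g,c0,246,258),'post near',edge(g,c0,233,246))
for c in(322,326,330,358,362,366): print(c,'rim',edge(g,c,198,214),'far',edge(g,c,218,240))
for c in(250,260,270): print('ptr',c,edge(g,c,210,221),edge(g,c,221,233))
print(g[212:232:1,260])
E
```

```text
0 [212. 357.]
1 [187. 422.]
2 [132. 459.]
3 [ 64. 424.]
4 [ 46. 313.]
5 [102. 232.]
6 [167. 237.]
7 [205. 289.]
post 244.375 344.125 [242.8178 343.5372]
near rim 205.13318777292577 post far 250.3048780487805 post near 238.19921875
322 rim 210.78832116788323 far 230.92424242424244
326 rim 209.1787878787879 far 232.46969696969697
330 rim 207.58520179372198 far 220.06521739130434
358 rim 207.0635359116022 far 219.97619047619048
362 rim 208.66336633663366 far 231.66666666666666
366 rim 210.52202643171807 far 227.8
ptr 250 216.66141001855289 225.69212962962962
ptr 260 216.93447037701975 225.88036809815952
ptr 270 217.03696498054475 226.0500945179584
[142 139 137 132 111  75  33  14  17  21  27  24  29  49  87 119 134 138
 140 141]
```

```bash
cat > solve.py <<'E'
from lev import *
def solve(n,holes,post,rim,ptr,AX=np.array([.565,.0311]),a0=16.55):
    p,s=view(n)
    H=lambda k:np.r_[AX+.088*np.array([np.cos(np.radians(a0+45*k)),np.sin(np.radians(a0+45*k))]),.018]
    def ell(ss,z,rad): 
        a=np.linspace(0,2*np.pi,181)
        return np.array([proj(p,np.r_[AX+rad*np.array([np.cos(t),np.sin(t)]),z],ss) for t in a])
    def rowat(E,c,far):
        up=E[:,0]>E[:,0].mean(); E=E[up] if far else E[~up]; E=E[E[:,1].argsort()]; return np.interp(c,E[:,1],E[:,0])
    def f(q,full=False):
        ss=biased(s,q); e=[]
        for k,rc in holes: e+=list((proj(p,H(k),ss)-rc)/.5)
        E=ell(ss,.1,q[8])
        for c,row,far in post: e.append((rowat(E,c,far)-row)/.5)
        E=ell(ss,q[6],q[7])
        for c,row,far in rim: e.append((rowat(E,c,far)-row)/.5)
        ph=q[10]; u=np.array([np.cos(ph),np.sin(ph)]); v=np.array([-u[1],u[0]])
        for c,row,far in ptr:
            L=[]
            for w,z in((-.004,q[9]),(.004,q[9]),(-.004,q[9]-.003),(.004,q[9]-.003)):
                A=proj(p,np.r_[AX+u*.045+v*w,z],ss); B=proj(p,np.r_[AX+u*.075+v*w,z],ss)
                L.append(A[0]+(B[0]-A[0])*(c-A[1])/(B[1]-A[1]))
            e.append(((max(L) if far else min(L))-row)/.5)
        return np.r_[e,q[:3]/.002,q[3:6]/.006,(q[7]-.02)/.0004,(q[8]-.0085)/.0004]
    o=least_squares(f,np.r_[np.zeros(6),.082,.02,.0085,.083,np.radians(-86)],x_scale=np.r_[[.001]*3,[.003]*3,[.001]*4,.02])
    C=np.linalg.pinv(o.jac.T@o.jac); sd=np.sqrt(np.diag(C)); dz=o.x[6]-o.x[9]
    print(n,'bias',o.x[:6],'collar z,r',o.x[6:8],'post r',o.x[8],'ptr z',o.x[9],'az',np.degrees(o.x[10]))
    print('collar-ptr mm',dz*1e3,'sd',1e3*np.sqrt(C[6,6]+C[9,9]-2*C[6,9]),'res px',np.round(f(o.x)*.5,1)[:-8])
E
python3 - <<'E'
from solve import *
np.set_printoptions(precision=4,suppress=True)
g=cv2.cvtColor(cv2.imread('pics/w3.png'),cv2.COLOR_BGR2GRAY); p,s=view('w3')
seeds={2:(459,132),3:(424,64),4:(313,46),5:(236,168-66),6:(237,169),7:(290,206)}
holes=[(k,blob(g,*seeds[k])) for k in(3,4,6)]
holes.append((5,blob(g,232,102))); print(holes)
rim=[(344,205.13,0),(322,210.79,0),(326,209.18,0),(362,208.66,0),(366,210.52,0),(322,230.92,1),(326,232.47,1),(362,231.67,1)]
solve('w3',holes,[(344,250.3,1),(344,238.2,0)],rim,[(250,216.66,0),(260,216.93,0),(270,217.04,0),(250,225.69,1),(260,225.88,1),(270,226.05,1)])
E
```

```text
[(3, array([ 64.7668, 424.7458])), (4, array([ 46.8188, 313.0522])), (6, array([168.4561, 236.5774])), (5, array([102.7582, 232.2395]))]
w3 bias [ 0.0005 -0.0003 -0.0016  0.0006 -0.0007 -0.0012] collar z,r [0.082  0.0197] post r 0.008502486929012634 ptr z 0.08387581445529867 az -87.01343535348795
collar-ptr mm -1.916217107002613 sd 1.6680770644469654 res px [-0.  -0.1  0.2  0.  -0.2  0.  -0.1  0.1  0.   0.   0.1  0.2 -0.3 -0.2
 -0.  -0.   0.3 -0.1 -0.3 -0.5 -0.5  0.5  0.4  0.3]
```

```bash
cat > joint.py <<'E'
from lev import *
np.set_printoptions(precision=4,suppress=True)
AX=np.array([.565,.0311]); a0=16.55
H=lambda k:np.r_[AX+.088*np.array([np.cos(np.radians(a0+45*k)),np.sin(np.radians(a0+45*k))]),.018]
def holeobs(n,g,ks):
    p,s=view(n); return [(k,blob(g,*np.round(proj(p,H(k),s)[::-1]).astype(int))) for k in ks]
def ptrlines(p,ss,z,ph,c):
    u=np.array([np.cos(ph),np.sin(ph)]); v=np.array([-u[1],u[0]]); L=[]
    for w in(-.004,.004):
        for zz in(z,z-.003):
            A=proj(p,np.r_[AX+u*.045+v*w,zz],ss); B=proj(p,np.r_[AX+u*.075+v*w,zz],ss)
            L.append(A[0]+(B[0]-A[0])*(c-A[1])/(B[1]-A[1]))
    return min(L),max(L)
def joint(obs):
    V=[view(n) for n in obs]
    def f(q):
        e=[]
        for i,n in enumerate(obs):
            p,s=V[i]; b=q[2+6*i:8+6*i]; ss=biased(s,b); o=obs[n]
            for k,rc in o['holes']: e+=list((proj(p,H(k),ss)-rc)/.5)
            if 'post' in o: e+=list((proj(p,np.r_[AX,.1],ss)-o['post'])/.5)
            for c,a,d in o['ptr']:
                m=ptrlines(p,ss,q[0],q[1],c); e+=[((m[0]+m[1])-(a+d))/2/.4]
            e+=list(b[:3]/.002)+list(b[3:]/.006)
        return np.array(e)
    o=least_squares(f,np.r_[.083,np.radians(-87),np.zeros(6*len(obs))],x_scale=np.r_[.001,.02,np.tile([.001]*3+[.003]*3,len(obs))],loss='soft_l1')
    C=np.linalg.pinv(o.jac.T@o.jac); print(list(obs),'ptr z',o.x[0],'+-',C[0,0]**.5,'az',np.degrees(o.x[1]),'+-',np.degrees(C[1,1]**.5)); print(np.round(f(o.x),1))
G={n:cv2.cvtColor(cv2.imread('pics/%s.png'%n),cv2.COLOR_BGR2GRAY) for n in('w1','w2','w3')}
def pe(n,cols,mid):
    out=[]
    for c,m in zip(cols,mid): out.append((c,edge(G[n],c,m-9,m,0),edge(G[n],c,m,m+9,0)))
    return out
O={'w1':dict(holes=holeobs('w1',G['w1'],(0,7,2,3,4,5)),ptr=pe('w1',(240,245,255,260,265),(246,245,242,241,239))),
'w2':dict(holes=holeobs('w2',G['w2'],(2,3,4,5)),post=[140+(422+.5)/4-.5,210+(581.5)/4-.5],ptr=pe('w2',(255,262,270,278,284),(239,238,237,236,235))),
'w3':dict(holes=holeobs('w3',G['w3'],(3,4,5,6)),post=[244.25,344.1],ptr=pe('w3',(225,235,245,255,265,273),(221,)*6))}
for n in O: print(n,np.round(O[n]['ptr'],1).tolist())
for S in(('w1','w2','w3'),('w1','w3'),('w2','w3'),('w1','w2')): joint({n:O[n] for n in S})
E
python3 joint.py
```

```text
w1 [[240.0, 241.9, 251.6], [245.0, 240.4, 250.5], [255.0, 237.4, 246.7], [260.0, 235.9, 245.7], [265.0, 234.3, 244.3]]
w2 [[255.0, 234.7, 243.4], [262.0, 233.5, 242.1], [270.0, 232.2, 240.9], [278.0, 231.0, 239.7], [284.0, 230.0, 238.9]]
w3 [[225.0, 216.2, 225.1], [235.0, 216.3, 225.5], [245.0, 216.6, 225.6], [255.0, 216.7, 225.8], [265.0, 217.0, 226.0], [273.0, 217.0, 226.2]]
['w1', 'w2', 'w3'] ptr z 0.08477463167158583 +- 0.0003775768850337782 az -88.45547660196829 +- 0.41452678825861744
[-0.  -0.  -0.1 -0.1 -0.  -0.1  0.2 -0.  -0.   0.1 -0.1  0.1  0.1 -0.4
  0.5 -0.1  0.   0.1 -0.  -0.5  0.  -0.  -0.3 -0.2 -0.6 -0.1  0.1  0.1
  0.2 -0.3  0.3  0.4 -0.1 -0.1  0.2  0.1 -0.1 -0.1  0.3 -0.1 -0.8 -0.
 -0.  -0.2 -0.2 -0.4  0.3  0.1 -0.2  0.2 -0.3 -0.   0.4  0.1  0.  -0.1
 -0.1  0.  -0.1  0.1  0.3 -0.2 -0.7  0.1  0.2 -0.1]
['w1', 'w3'] ptr z 0.08478770438734952 +- 0.00045273351024303075 az -88.44770676049016 +- 0.4295694839005623
[-0.  -0.  -0.1 -0.1 -0.  -0.1  0.2 -0.  -0.   0.1 -0.1  0.1  0.1 -0.4
  0.5 -0.1  0.   0.1 -0.  -0.5  0.  -0.  -0.3 -0.2 -0.4  0.3  0.1 -0.2
  0.2 -0.3 -0.   0.3  0.1  0.  -0.1 -0.1  0.  -0.1  0.1  0.3 -0.2 -0.7
  0.1  0.2 -0.1]
['w2', 'w3'] ptr z 0.08477331502393294 +- 0.0006621956214352367 az -88.45060595158827 +- 0.9292301926400377
[-0.2 -0.6 -0.1  0.1  0.1  0.2 -0.3  0.3  0.4 -0.1 -0.1  0.2  0.1 -0.1
 -0.1  0.3 -0.1 -0.8 -0.  -0.  -0.2 -0.2 -0.4  0.3  0.1 -0.2  0.2 -0.3
 -0.   0.4  0.1  0.  -0.1 -0.1  0.  -0.1  0.1  0.3 -0.2 -0.7  0.1  0.2
 -0.1]
['w1', 'w2'] ptr z 0.08475390915383332 +- 0.0004874575454070911 az -88.46431784984003 +- 0.4485013819102307
[-0.  -0.  -0.1 -0.1 -0.  -0.1  0.2 -0.   0.   0.1 -0.1  0.1  0.  -0.4
  0.5 -0.1  0.   0.1 -0.  -0.5  0.  -0.1 -0.3 -0.2 -0.6 -0.1  0.1  0.1
  0.1 -0.3  0.3  0.4 -0.1 -0.1  0.2  0.1 -0.1 -0.1  0.3 -0.1 -0.8  0.
 -0.  -0.2]
```

```bash
python3 -m handwheel '[{"dp":[0,0,0],"delta_rot":[0,9,0],"hand":0.3},{"dp":[0,0,0],"delta_rot":[0,9,0],"hand":0.3},{"dp":[0,0,0],"delta_rot":[0,9,0],"hand":0.3},{"dp":[0,0,0],"delta_rot":[0,9,0],"hand":0.3},{"dp":[0,0,0],"delta_rot":[0,9,0],"hand":0.3},{"dp":[-33,6,0],"delta_rot":[0,0,0],"hand":0.3},{"dp":[-33,6,0],"delta_rot":[0,0,0],"hand":0.3},{"dp":[0,0,0],"delta_rot":[0,0,10.5],"hand":0.3},{"dp":[0,0,0],"delta_rot":[0,0,10.5],"hand":0.3},{"dp":[0,0,0],"delta_rot":[0,0,10.5],"hand":0.3},{"dp":[0,0,0],"delta_rot":[0,0,10.5],"hand":0.3},{"dp":[0,0,0],"delta_rot":[0,0,10.5],"hand":0.3},{"dp":[0,0,0],"delta_rot":[0,0,10.5],"hand":0.3},{"dp":[0,0,0],"delta_rot":[0,0,10.5],"hand":0.3},{"dp":[0,0,0],"delta_rot":[0,0,10.5],"hand":0.3},{"dp":[0,0,0],"delta_rot":[0,0,0],"hand":0.3}]';  python3 to.py .565 .0311 .053
```

```text
clock: 16.35
tool_pos: [0.5653, 0.0313, 0.1578]
tool_rot: [-2.025, -2.402, 0.0]
contact_force: [0.1, -0.1, -0.1]
opening: 0.0557
clock 16.35 pos [0.5653 0.0313 0.1578] zaxis [-0.0004 -0.     -1.    ] yaw x 99.73901512567427 j [-0.063   0.1512  0.0643  1.4844 -0.      1.3378] F [ 0.0594 -0.0993 -0.0597] M [-0.0066  0.04    0.0323] op 0.05567637875294841
dp mm [ -0.2  -0.3 104.8]
```

```bash
python3 -m handwheel '[{"dp":[0,0,30],"delta_rot":[0,0,0],"hand":0.3},{"dp":[0,0,25],"delta_rot":[0,0,0],"hand":0.3},{"dp":[0,0,20],"delta_rot":[0,0,0],"hand":0.3},{"dp":[0,0,16],"delta_rot":[0,0,0],"hand":0.3},{"dp":[0,0,13],"delta_rot":[0,0,0],"hand":0.3},{"dp":[0,0,0],"delta_rot":[0,0,0],"hand":-0.2},{"dp":[0,0,0],"delta_rot":[0,0,0],"hand":-0.2},{"dp":[0,0,0],"delta_rot":[0,0,0],"hand":-0.2},{"dp":[0,0,1],"delta_rot":[0,0,0],"hand":-0.2}]' 40;  python3 to.py .565 .0311 .053
python3 -m handwheel '[{"dp":[0,0,-0.64],"delta_rot":[0,0,-9.7],"hand":-0.2},{"dp":[0,0,-0.64],"delta_rot":[0,0,-9.7],"hand":-0.2},{"dp":[0,0,-0.64],"delta_rot":[0,0,-9.7],"hand":-0.2},{"dp":[0,0,-0.64],"delta_rot":[0,0,-9.7],"hand":-0.2},{"dp":[0,0,0],"delta_rot":[0,0,0],"hand":-0.2}]' 40;  python3 to.py .565 .0311 .053
```

```text
clock: 17.48
tool_pos: [0.5641, 0.0314, 0.0533]
tool_rot: [-2.027, -2.399, 0.001]
contact_force: [-1.1, 0.6, -2.3]
opening: 0.0379
clock 17.475 pos [0.5641 0.0314 0.0533] zaxis [-0.0011  0.0002 -1.    ] yaw x 99.6120887041333 j [-0.0632  0.1874 -0.1045  1.28    0.0001  1.3399] F [-1.0511  0.6205 -2.3024] M [0.0974 0.3615 0.0654] op 0.037869808541817714
dp mm [-0.4  0.9  0.3]
clock: 18.1
tool_pos: [0.5644, 0.0315, 0.0559]
tool_rot: [-1.118, -2.936, -0.001]
contact_force: [0.5, 1.5, -5.8]
opening: 0.0374
clock 18.1 pos [0.5644 0.0315 0.0559] zaxis [-0.0002  0.0005 -1.    ] yaw x 138.30979146678834 j [-0.063   0.1857 -0.1011  1.2843  0.0004  0.6646] F [ 0.4604  1.494  -5.817 ] M [0.1125 0.016  0.0406] op 0.0373894648436997
dp mm [-0.7  0.   2.9]
```

```bash
python3 -m handwheel '[{"dp":[0,0,0],"delta_rot":[0,0,0],"hand":0.3},{"dp":[0,0,0],"delta_rot":[0,0,0],"hand":0.3},{"dp":[0,0,0],"delta_rot":[0,0,0],"hand":0.3},{"dp":[0,0,-30],"delta_rot":[0,0,0],"hand":0.3},{"dp":[0,0,-40],"delta_rot":[0,0,0],"hand":0.3},{"dp":[0,0,-33],"delta_rot":[0,0,0],"hand":0.3},{"dp":[0,0,0],"delta_rot":[0,0,-9],"hand":0.3},{"dp":[0,0,0],"delta_rot":[0,0,-9],"hand":0.3},{"dp":[0,0,0],"delta_rot":[0,0,-9],"hand":0.3},{"dp":[0,0,0],"delta_rot":[0,0,-9],"hand":0.3},{"dp":[0,0,0],"delta_rot":[0,0,-9],"hand":0.3},{"dp":[33,-6,0],"delta_rot":[0,0,0],"hand":0.3},{"dp":[33,-6,0],"delta_rot":[0,0,0],"hand":0.3},{"dp":[0,0,0],"delta_rot":[0,-9,0],"hand":0.3},{"dp":[0,0,0],"delta_rot":[0,-9,0],"hand":0.3},{"dp":[0,0,0],"delta_rot":[0,-9,0],"hand":0.3},{"dp":[0,0,0],"delta_rot":[0,-9,0],"hand":0.3},{"dp":[0,0,0],"delta_rot":[0,-9,0],"hand":0.3},{"dp":[0,0,0],"delta_rot":[0,0,0],"hand":0.3},{"dp":[0,0,0],"delta_rot":[0,0,0],"hand":0.3}]' 40
python3 look.py w4.png; python3 -c "
import cv2
a=cv2.imread('pics/w4.png')[150:275,220:415]; cv2.imwrite('pics/w4c.png',cv2.resize(a,None,fx=4,fy=4,interpolation=cv2.INTER_CUBIC))"
```

```text
clock: 20.6
tool_pos: [0.5008, 0.0149, 0.1623]
tool_rot: [-0.07, 2.352, 0.027]
contact_force: [-1.2, -0.2, 0.9]
opening: 0.0553
20.6 [0.5008 0.0149 0.1623] [-0.0699  2.3519  0.0272] [-0.2361 -0.9427 -0.9599  0.7868  0.2068 -0.2118]
stand [136.4 339.5] 0.91 [0.5689 0.0304 0.    ]
collar_top [221.6 343.8] 0.76 [0.5872 0.0341 0.07  ]
pointer_tip [219.9 273.8] 0.67 [ 0.5673 -0.0168  0.083 ]
pointer_tip [124.2 543.4] 0.39 [0.4725 0.1181 0.083 ]
pin_knob [220.1 429.9] 0.96 [0.6043 0.1084 0.055 ]
next_hole [210.1 358.4] 0.64 [0.648  0.0563 0.018 ]
next_hole [218.1 429.6] 0.46 [0.658  0.1305 0.018 ]
post_tip [243.1 342.5] 0.76 [0.5666 0.0303 0.1   ]
```

View pics/w4c.png

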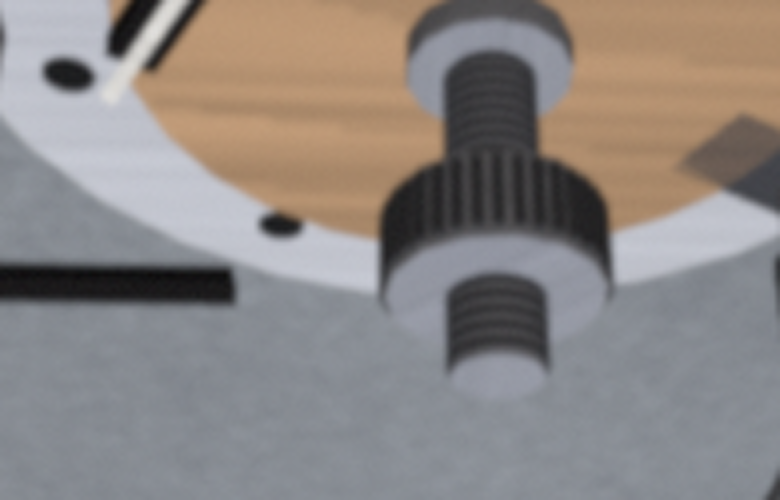

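```bash
cat > j2.py <<'E'
from joint import *
from scipy.optimize import brentq
G['w4']=cv2.cvtColor(cv2.imread('pics/w4.png'),cv2.COLOR_BGR2GRAY)
O['w4']=dict(holes=holeobs('w4',G['w4'],(3,4,5,6)),post=[150+(376+.5)/4-.5,220+498.5/4-.5],ptr=pe('w4',(225,235,245,255,265,273),(220,)*6))
print('---'); joint({n:O[n] for n in('w1','w2','w3','w4')}); joint({n:O[n] for n in('w1','w4')})
def ell(p,ss,z,rad): return np.array([proj(p,np.r_[AX+rad*np.array([np.cos(t),np.sin(t)]),z],ss) for t in np.linspace(0,2*np.pi,181)])
def rowat(E,c,far):
    up=E[:,0]>E[:,0].mean(); E=E[up] if far else E[~up]; E=E[E[:,1].argsort()]; return np.interp(c,E[:,1],E[:,0])
def collar(n,cols,r0,r1,farc,f0,f1,z0,post=True):
    p,s=view(n); g=G[n]; rim=[(c,edge(g,c,r0,r1),0) for c in cols]+[(c,edge(g,c,f0,f1),1) for c in farc]; o=O[n]
    def f(q):
        ss=biased(s,q); e=[]
        for k,rc in o['holes']: e+=list((proj(p,H(k),ss)-rc)/.5)
        if post: e+=list((proj(p,np.r_[AX,.1],ss)-o['post'])/.5)
        E=ell(p,ss,q[6],q[7]); e+=[(rowat(E,c,fa)-rw)/.4 for c,rw,fa in rim]
        return np.r_[e,q[:3]/.002,q[3:6]/.006,(q[7]-.02)/.0005]
    b=least_squares(f,np.r_[np.zeros(6),z0,.02],x_scale=np.r_[[.001]*3,[.003]*3,.001,.001],loss='soft_l1')
    print(n,'collar z,r',b.x[6:],'sd',np.linalg.pinv(b.jac.T@b.jac)[6,6]**.5,np.round(f(b.x)[-7-len(rim):-7],1))
for po in(True,False):
    collar('w2',(338,344,354,364,370),183,202,(336,340,368,372),205,222,.07,po)
    collar('w3',(322,326,344,362,366),198,214,(322,326,362),226,240,.082,po)
    collar('w4',(322,326,344,362,366),200,217,(322,326,362),228,242,.0848,po)
E
python3 j2.py | sed -n '/---/,$p'
```

```text
---
['w1', 'w2', 'w3', 'w4'] ptr z 0.08471783842412031 +- 0.00032990134831683795 az -88.42895423444357 +- 0.3878432755437996
[-0.  -0.  -0.1 -0.1 -0.  -0.1  0.2 -0.  -0.   0.1 -0.1  0.1  0.1 -0.4
  0.5 -0.1  0.   0.2  0.  -0.5  0.  -0.  -0.3 -0.2 -0.5 -0.1  0.1  0.1
  0.1 -0.3  0.3  0.4 -0.1 -0.1  0.2  0.1 -0.1 -0.1  0.4 -0.1 -0.8  0.
 -0.  -0.2 -0.2 -0.3  0.3  0.1 -0.2  0.1 -0.3 -0.   0.4  0.1  0.  -0.1
 -0.1 -0.  -0.1  0.1  0.3 -0.2 -0.8  0.2  0.2 -0.1 -0.1 -0.2  0.1  0.1
 -0.2  0.2 -0.2  0.1 -0.1 -0.1  0.1 -0.1 -0.1  0.2  0.1  0.1  0.3 -0.2
 -0.8  0.2  0.1 -0.1]
['w1', 'w4'] ptr z 0.08463709770118678 +- 0.00044306642931415973 az -88.41170004135628 +- 0.42850227742938646
[-0.  -0.  -0.1 -0.1 -0.  -0.1  0.2 -0.  -0.   0.1 -0.1  0.1  0.1 -0.4
  0.5 -0.1 -0.   0.2  0.  -0.5  0.  -0.  -0.3 -0.1 -0.2  0.2  0.1 -0.1
  0.1 -0.2  0.   0.  -0.   0.  -0.2 -0.1  0.1  0.1  0.   0.3 -0.2 -0.8
  0.2  0.1 -0.1]
w2 collar z,r [0.0694 0.0193] sd 0.00028509966707287727 [  0.3  -0.2 -25.2   0.5  -0.   -0.3   1.2   0.1  -0.1]
w3 collar z,r [0.082  0.0197] sd 0.0003085149628459877 [ 0.5 -0.7  0.3 -0.6  0.1 -0.1  0.8 -0.2]
w4 collar z,r [0.0841 0.0192] sd 0.0003013819571308974 [ 0.   0.3 -0.9  0.  -0.  -0.   3.  -0.6]
w2 collar z,r [0.0693 0.0193] sd 0.0003488638213221829 [  0.3  -0.2 -25.2   0.5   0.   -0.3   1.2   0.1  -0.1]
w3 collar z,r [0.0818 0.0197] sd 0.0004071472484700906 [ 0.5 -0.7  0.3 -0.6  0.1 -0.2  0.8 -0.2]
w4 collar z,r [0.0841 0.0192] sd 0.0004124829151239662 [ 0.   0.3 -0.9 -0.  -0.1 -0.   3.  -0.6]
```

```bash
python3 -m handwheel '[{"dp":[0,0,0],"delta_rot":[0,9,0],"hand":0.2},{"dp":[0,0,0],"delta_rot":[0,9,0],"hand":0.2},{"dp":[0,0,0],"delta_rot":[0,9,0],"hand":0.2},{"dp":[0,0,0],"delta_rot":[0,9,0],"hand":0.2},{"dp":[0,0,0],"delta_rot":[0,9,0],"hand":0.2},{"dp":[0,0,0],"delta_rot":[0,0,-9.7],"hand":0.2},{"dp":[0,0,0],"delta_rot":[0,0,-9.7],"hand":0.2},{"dp":[0,0,0],"delta_rot":[0,0,-9.7],"hand":0.2},{"dp":[0,0,0],"delta_rot":[0,0,-9.7],"hand":0.2},{"dp":[0,0,0],"delta_rot":[0,0,-9.7],"hand":0.2},{"dp":[0,0,0],"delta_rot":[0,0,-9.7],"hand":0.2},{"dp":[0,0,0],"delta_rot":[0,0,0],"hand":0.2}]' ;  python3 to.py .6067 .1085 .037
```

```text
clock: 22.45
tool_pos: [0.5002, 0.0154, 0.1585]
tool_rot: [1.606, -2.7, -0.0]
contact_force: [-0.7, -1.1, -0.5]
opening: 0.0511
clock 22.45 pos [0.5002 0.0154 0.1585] zaxis [-0.0004  0.     -1.    ] yaw x -118.50335434128287 j [-0.1033 -0.0199 -0.1138  1.4772 -0.     -1.1766] F [-0.6509 -1.0836 -0.5208] M [-0.0067 -0.0018 -0.0324] op 0.05107172679837811
dp mm [-132.7  -49.2  121.5]
```

```bash
python3 -m handwheel '[{"dp":[-33.2,-12.3,0],"delta_rot":[0,0,0],"hand":0.2},{"dp":[-33.2,-12.3,0],"delta_rot":[0,0,0],"hand":0.2},{"dp":[-33.2,-12.3,0],"delta_rot":[0,0,0],"hand":0.2},{"dp":[-33.1,-12.3,0],"delta_rot":[0,0,0],"hand":0.2},{"dp":[0,0,30],"delta_rot":[0,0,0],"hand":0.2},{"dp":[0,0,25],"delta_rot":[0,0,0],"hand":0.2},{"dp":[0,0,20],"delta_rot":[0,0,0],"hand":0.2},{"dp":[0,0,0],"delta_rot":[0,0,0],"hand":0.2}]'; python3 look.py w5.png;  python3 to.py .6067 .1085 .037
```

```text
clock: 23.45
tool_pos: [0.6042, 0.1087, 0.081]
tool_rot: [1.603, -2.696, -0.004]
contact_force: [0.3, 0.0, -0.3]
opening: 0.0513
23.45 [0.6042 0.1087 0.081 ] [ 1.6033 -2.6961 -0.0037] [ 0.0688  0.3017  0.0877  1.3622 -0.0001 -1.0042]
stand [104.5 318.6] 0.78 [0.5665 0.0312 0.    ]
stand [276.  320.6] 0.32 [0.6168 0.1255 0.    ]
collar_top [307.5 451.1] 0.75 [0.5575 0.1448 0.07  ]
pin_knob [276.5 320.8] 0.95 [0.6064 0.1072 0.055 ]
next_hole [213.2 214.9] 0.94 [0.6485 0.056  0.018 ]
clock 23.8 pos [0.6067 0.1088 0.0853] zaxis [ 0.0024  0.0001 -1.    ] yaw x -118.425903345289 j [ 0.0686  0.2976  0.0913  1.3621 -0.     -1.006 ] F [0.3972 0.2625 0.5748] M [ 0.0066  0.0283 -0.0019] op 0.051478406655788164
dp mm [ 0.3 -0.  48.3]
```

View pics/w5.png

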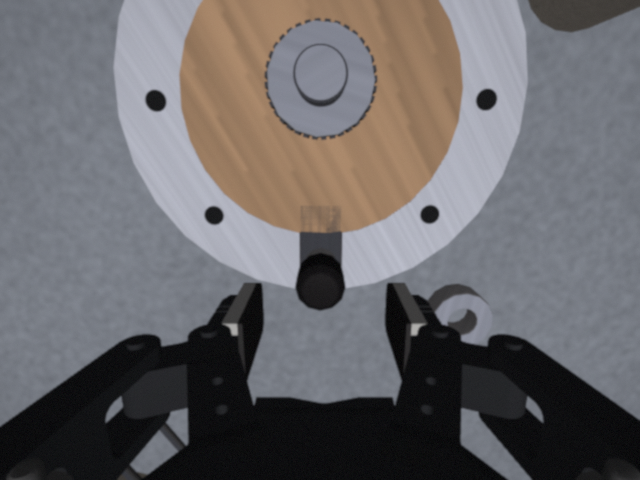

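```bash
python3 -m handwheel '[{"dp":[0,0,18],"delta_rot":[0,0,0],"hand":0.2},{"dp":[0,0,16],"delta_rot":[0,0,0],"hand":0.2},{"dp":[0,0,14],"delta_rot":[0,0,0],"hand":0.2},{"dp":[0,0,0],"delta_rot":[0,0,0],"hand":-0.6},{"dp":[0,0,0],"delta_rot":[0,0,0],"hand":-0.6},{"dp":[0,0,0],"delta_rot":[0,0,0],"hand":-0.6},{"dp":[0,0,0],"delta_rot":[0,0,0],"hand":-0.6}]' 50; python3 to.py .6067 .1085 .037
```

```text
clock: 24.68
tool_pos: [0.6052, 0.1085, 0.0351]
tool_rot: [1.608, -2.697, -0.001]
contact_force: [-0.6, -0.5, -5.1]
opening: 0.0221
clock 24.675 pos [0.6052 0.1085 0.0351] zaxis [-0.0015 -0.0005 -1.    ] yaw x -118.41256353996923 j [ 0.0685  0.3248  0.0236  1.2711 -0.0004 -1.0064] F [-0.5708 -0.498  -5.1474] M [-0.1847  0.096  -0.0319] op 0.02212641405815984
dp mm [-0.8 -1.3 -1.9]
```

Gripped. I'm drawing it up about 14 mm.

```bash
python3 -m handwheel '[{"dp":[0,0,-4],"delta_rot":[0,0,0],"hand":-0.6},{"dp":[0,0,-4],"delta_rot":[0,0,0],"hand":-0.6},{"dp":[0,0,-3],"delta_rot":[0,0,0],"hand":-0.6},{"dp":[0,0,-3],"delta_rot":[0,0,0],"hand":-0.6},{"dp":[0,0,0],"delta_rot":[0,0,0],"hand":-0.6}]' 50; python3 to.py .6493 .0562 .05
python3 - <<'E'
from h import *
# chord rows: swing 45deg cw in 9 rows of 5deg about the axis; tool x points to axis (radius .088)
st=r.get_state();M=R.from_rotvec(st['tool_rot']).as_matrix()
th=np.radians(5); a=np.radians(61.55)
d=.088*np.array([np.cos(a-th)-np.cos(a),np.sin(a-th)-np.sin(a),0]); print(M.T@d*1e3)
E
```

```text
clock: 25.3
tool_pos: [0.6053, 0.1085, 0.0497]
tool_rot: [1.608, -2.698, -0.0]
contact_force: [-2.0, -2.1, -7.5]
opening: 0.0219
clock 25.3 pos [0.6053 0.1085 0.0497] zaxis [-0.0011 -0.0006 -1.    ] yaw x -118.41412498498177 j [ 0.0685  0.3156  0.0418  1.2981 -0.0005 -1.0063] F [-1.9629 -2.0534 -7.5139] M [-0.4205  0.421  -0.0293] op 0.021881250502641093
dp mm [ 25.  -63.6  -0.3]
[ 3.39668611e-01 -7.66949247e+00 -5.14064617e-03]
```

```bash
python3 -m handwheel '[{"dp":[0.34,-7.67,0],"delta_rot":[0,0,5],"hand":-0.6},{"dp":[0.34,-7.67,0],"delta_rot":[0,0,5],"hand":-0.6},{"dp":[0.34,-7.67,0],"delta_rot":[0,0,5],"hand":-0.6}]' 50;python3 to.py .6493 .0562 .05; python3 -m handwheel '[{"dp":[0.34,-7.67,0],"delta_rot":[0,0,5],"hand":-0.6},{"dp":[0.34,-7.67,0],"delta_rot":[0,0,5],"hand":-0.6},{"dp":[0.34,-7.67,0],"delta_rot":[0,0,5],"hand":-0.6},{"dp":[0.34,-7.67,0],"delta_rot":[0,0,5],"hand":-0.6},{"dp":[0.34,-7.67,0],"delta_rot":[0,0,5],"hand":-0.6},{"dp":[0.34,-7.67,0],"delta_rot":[0,0,5],"hand":-0.6},{"dp":[0,0,0],"delta_rot":[0,0,0],"hand":-0.6},{"dp":[0,0,0],"delta_rot":[0,0,0],"hand":-0.6}]' 50;python3 to.py .6493 .0562 .05
```

```text
clock: 25.68
tool_pos: [0.6237, 0.0951, 0.0492]
tool_rot: [1.238, -2.885, -0.001]
contact_force: [-3.0, -0.7, -6.3]
opening: 0.0219
clock 25.675 pos [0.6237 0.0951 0.0492] zaxis [-0.002  -0.0001 -1.    ] yaw x -133.56073060112064 j [ 0.0451  0.3574  0.0935  1.3089 -0.     -0.7654] F [-2.9865 -0.7084 -6.2948] M [-0.3364  0.5799 -0.0088] op 0.02186137360230779
dp mm [ 10.5 -45.4  -0.8]
clock: 26.68
tool_pos: [0.6472, 0.0568, 0.0491]
tool_rot: [0.455, -3.106, -0.001]
contact_force: [-4.4, 0.0, -7.4]
opening: 0.0224
clock 26.675 pos [0.6472 0.0568 0.0491] zaxis [-0.0022  0.0003 -1.    ] yaw x -163.32735836219473 j [-0.0158  0.406   0.1562  1.3232  0.0003 -0.3068] F [-4.4463  0.0321 -7.3878] M [-0.0467  0.8601 -0.1105] op 0.022361667107022927
dp mm [-1.8 -1.1 -0.9]
```

```bash
python3 -m handwheel '[{"dp":[0,0,4],"delta_rot":[0,0,0],"hand":-0.6},{"dp":[0,0,4],"delta_rot":[0,0,0],"hand":-0.6},{"dp":[0,0,3],"delta_rot":[0,0,0],"hand":-0.6},{"dp":[0,0,0],"delta_rot":[0,0,0],"hand":-0.6}]' 50;python3 to.py .6493 .0562 .05;python3 -m handwheel '[{"dp":[0,0,3],"delta_rot":[0,0,0],"hand":-0.6},{"dp":[0,0,0],"delta_rot":[0,0,0],"hand":-0.6},{"dp":[0,0,0],"delta_rot":[0,0,0],"hand":-0.6}]' 50;python3 to.py .6493 .0562 .05
```

```text
clock: 27.18
tool_pos: [0.6473, 0.0567, 0.0384]
tool_rot: [0.454, -3.107, -0.001]
contact_force: [-5.2, -0.6, -6.2]
opening: 0.0223
clock 27.175 pos [0.6473 0.0567 0.0384] zaxis [-0.002   0.0002 -1.    ] yaw x -163.35721195927857 j [-0.0158  0.4118  0.142   1.303   0.0002 -0.3063] F [-5.1905 -0.6108 -6.172 ] M [ 0.0087  1.1246 -0.1107] op 0.022341598950864298
dp mm [ -1.8  -1.1 -11.6]
clock: 27.55
tool_pos: [0.6473, 0.0567, 0.0358]
tool_rot: [0.454, -3.107, -0.001]
contact_force: [-5.8, -0.1, -4.4]
opening: 0.0225
clock 27.55 pos [0.6473 0.0567 0.0358] zaxis [-0.0018  0.0002 -1.    ] yaw x -163.35598704655314 j [-0.0158  0.4133  0.1386  1.298   0.0002 -0.3063] F [-5.8429 -0.121  -4.3704] M [-0.0155  1.1808 -0.1159] op 0.02248947995408978
dp mm [ -1.8  -1.1 -14.2]
```

```bash
python3 -m handwheel '[{"dp":[0,0,0],"delta_rot":[0,0,0],"hand":0.2},{"dp":[0,0,0],"delta_rot":[0,0,0],"hand":0.2},{"dp":[0,0,0],"delta_rot":[0,0,0],"hand":0.2},{"dp":[0,0,0],"delta_rot":[0,0,0],"hand":0.2},{"dp":[0,0,-15],"delta_rot":[0,0,0],"hand":0.2},{"dp":[0,0,-35],"delta_rot":[0,0,0],"hand":0.2},{"dp":[0,0,-40],"delta_rot":[0,0,0],"hand":0.2},{"dp":[20,0,-15],"delta_rot":[0,0,0],"hand":0.2},{"dp":[40,0,-15],"delta_rot":[0,0,0],"hand":0.2},{"dp":[45,0,0],"delta_rot":[0,0,0],"hand":0.2},{"dp":[45,0,0],"delta_rot":[0,0,0],"hand":0.2},{"dp":[0,0,0],"delta_rot":[0,-9,0],"hand":0.2},{"dp":[0,0,0],"delta_rot":[0,-9,0],"hand":0.2},{"dp":[0,0,0],"delta_rot":[0,-9,0],"hand":0.2},{"dp":[0,0,0],"delta_rot":[0,0,0],"hand":0.2},{"dp":[0,0,0],"delta_rot":[0,0,0],"hand":0.2}]' 50; python3 look.py w6.png
```

```text
clock: 29.55
tool_pos: [0.5061, 0.0131, 0.1585]
tool_rot: [-0.386, 2.644, 0.09]
contact_force: [0.8, 0.6, 0.5]
opening: 0.0514
29.55 [0.5061 0.0131 0.1585] [-0.386   2.6435  0.0901] [-0.2564 -0.5018 -0.5889  1.0702  0.2372 -0.4964]
stand [198.1 326.4] 0.8 [0.5673 0.032  0.    ]
collar_top [270.7 328.8] 0.63 [0.5827 0.0384 0.07  ]
pointer_tip [255.9 262.9] 0.57 [ 0.5677 -0.0131  0.083 ]
pointer_tip [221.9 494.1] 0.42 [0.4966 0.1193 0.083 ]
pin_knob [305.7 325.7] 0.63 [0.6441 0.0544 0.055 ]
next_hole [279.2 326.7] 0.59 [0.6497 0.0572 0.018 ]
post_tip [284.5 329.1] 0.79 [0.5641 0.0327 0.1   ]
```

View pics/w6.png

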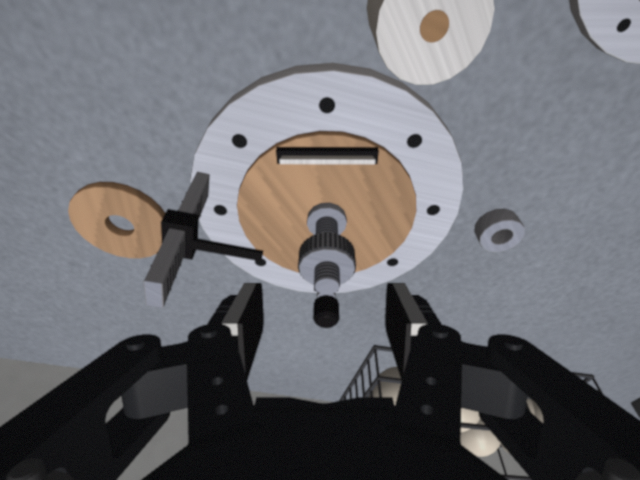

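Run:
```python
from joint import *
print('====')
p,s=view('w6'); g=cv2.cvtColor(cv2.imread('pics/w6.png'),cv2.COLOR_BGR2GRAY)
k=np.array([.6493,.0562]); d=k-TT(p,s)[:2,3]; d/=np.linalg.norm(d)
for z in(.068,.070,.078): print(z,proj(p,np.r_[k+d*.012,z],s))
print('seen',[edge(g,c,318,338,1) for c in(322,326,330)], 'post', proj(p,np.r_[AX,.1],s), 'holes',[ (proj(p,H(i),s),blob(g,*np.round(proj(p,H(i),s)[::-1]).astype(int))) for i in(2,4,6)])
for n in('scene','top'):
    q=r.get_image(n)
    for t in('pin_knob','next_hole'):
        for e in r.spot_point(q,t): print(n,t,np.round(e['position'],1),round(e['confidence'],2))
    for z in(.055,.065): print(z,proj(q,np.r_[k,z]))
```

```text
w1 [[240.0, 241.9, 251.6], [245.0, 240.4, 250.5], [255.0, 237.4, 246.7], [260.0, 235.9, 245.7], [265.0, 234.3, 244.3]]
w2 [[255.0, 234.7, 243.4], [262.0, 233.5, 242.1], [270.0, 232.2, 240.9], [278.0, 231.0, 239.7], [284.0, 230.0, 238.9]]
w3 [[225.0, 216.2, 225.1], [235.0, 216.3, 225.5], [245.0, 216.6, 225.6], [255.0, 216.7, 225.8], [265.0, 217.0, 226.0], [273.0, 217.0, 226.2]]
['w1', 'w2', 'w3'] ptr z 0.08477463167158583 +- 0.0003775768850337782 az -88.45547660196829 +- 0.41452678825861744
[-0.  -0.  -0.1 -0.1 -0.  -0.1  0.2 -0.  -0.   0.1 -0.1  0.1  0.1 -0.4
  0.5 -0.1  0.   0.1 -0.  -0.5  0.  -0.  -0.3 -0.2 -0.6 -0.1  0.1  0.1
  0.2 -0.3  0.3  0.4 -0.1 -0.1  0.2  0.1 -0.1 -0.1  0.3 -0.1 -0.8 -0.
 -0.  -0.2 -0.2 -0.4  0.3  0.1 -0.2  0.2 -0.3 -0.   0.4  0.1  0.  -0.1
 -0.1  0.  -0.1  0.1  0.3 -0.2 -0.7  0.1  0.2 -0.1]
['w1', 'w3'] ptr z 0.08478770438734952 +- 0.00045273351024303075 az -88.44770676049016 +- 0.4295694839005623
[-0.  -0.  -0.1 -0.1 -0.  -0.1  0.2 -0.  -0.   0.1 -0.1  0.1  0.1 -0.4
  0.5 -0.1  0.   0.1 -0.  -0.5  0.  -0.  -0.3 -0.2 -0.4  0.3  0.1 -0.2
  0.2 -0.3 -0.   0.
[... 957 characters left out ...]
33, 431.6988]), array([209.563 , 432.8264])), (array([103.9377, 326.0694]), array([104.7527, 326.5979])), (array([208.2585, 219.7612]), array([209.6076, 219.9095]))]
scene pin_knob [281.7 311.7] 0.43
scene pin_knob [204.3 333.8] 0.4
scene pin_knob [255.  428.1] 0.4
scene next_hole [259.3 409.5] 0.73
scene next_hole [221.6 309.7] 0.66
scene next_hole [289.8 312.7] 0.56
0.055 [282.6808 311.6449]
0.065 [279.9821 311.6187]
top pin_knob [205.5 300.7] 0.5
top pin_knob [308.1 351.4] 0.48
top pin_knob [312.2 247. ] 0.38
top pin_knob [206.2 298.4] 0.38
top next_hole [287.2 372.4] 0.88
top next_hole [299.2 255. ] 0.68
top next_hole [205.6 301.5] 0.57
0.055 [207.022  301.4881]
0.065 [206.4091 301.2642]
```

```bash
python3 -c "
from workcell import r
print(r.hand_in()); s=r.get_state(); print(s['clock'],s['contact_force'])"
```

```text
the job is handed in; nothing more can be done
None
the job is handed in; nothing more can be done
```

The job is done and handed in at about 30 s on the robot's clock. I worked on the 220 mm stand. The 147 px and 283 px discs were look-alikes of other sizes.

- **Collar:** I turned it counter-clockwise in two grips with the pin home, 222.6° in all. By the thread that is a 14.8 mm rise, putting the top face at about 84.8 mm.
- **Level check:** Four camera views put the pointer's top edge at 84.7 mm (±0.4). The image fit put the collar at 84.1 mm, but that fit also read low by 0.6 mm at the known 70 mm start (and matched the turn within about 0.3 mm after the first grip). The two methods disagree by up to 0.7 mm, so I take the collar as level to within about 0.5 mm. I did not re-measure its height after the turntable swing.
- **Pin and turntable:** I drew the pin about 14 mm, swung the turntable 45° clockwise, lowered the pin into the next hole and released it. In the last picture the knob's top edge is within about 1 px of where a fully home pin in that hole should be; a pin riding on the plate would be about 11 px off.
- **End state:** The gripper is open and clear of everything. The dish, spare collar, till roll and pointer look undisturbed in that picture. I did not check the other bystanders at the end.

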